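# Open the guard of the jar mill

## Robot

A 7-joint arm with a two-finger parallel gripper is mounted at the origin on a cart in front of the work surface, level with it; the furniture and walls round the work are solid. World frame = base frame: x ahead of the robot, y to its left, z up, the work surface at z = 0. Lengths are in m, angles in rad, forces in N, time in s.
With the tool pointing down it reaches from about 0.4 to 0.85 m from the base axis. Payload 6.9 kg.
Tool frame: the origin (TCP) lies at the very end of the fingers, on their centre line; the grasp point (between the pads) lies 19 mm behind it (manip.grip_depth is the distance from the TCP to the grasp point, in m); z points along the fingers, y is the line along which they close (so a half turn about z gives the same grasp; the last joint's range is limited). The gripper opens to 85 mm and grips with 20 to 120 N. Pads are 22 mm wide; open, the fingers measure 114 mm over their backs; the gripper's body (76 mm by 85 mm) begins 54 mm behind the grasp point. The pads swing forward as they close: fully open they stand 13 mm farther back than shut.
Start: joints at [-1.175, 0.507, -0.238, 1.5, 0.126, 1.149, -0.155], TCP at [0.179, 0.599, 0.231] pointing down, gripper open.
Joint ranges: [-3.08, 3.08], [-0.24, 2.05], [-1.43, 1.35], [0, 2.5], [-1.52, 4.66], [0.17, 1.96], [-2.89, 2.89]. Speed limits (rad/s): [2.39, 2.39, 3.14, 3.14, 3.14, 3.14, 3.14].

## Interface

Orientations are given as a unit quaternion [w, x, y, z].
In Python, from station import readout, imaging, manip gives the robot as it stands.
- The arm moves only by the tool move_arm, never from a script. Its arguments are lists of equal length, an entry for each row: "claw": the closure in counts, from 0 (fully open) to 255 (shut); "translation": the shift along the tool's x, y, z in mm, a list of three; "yaw": the turn about the tool's z in rad. A call has 1 to 10 rows; each row shifts and turns the commanded pose from where the row before left it, along the tool's axes as they then stand; what a row does not reach is not made up. A row lasts 1/12 s, in which the tool goes at most 41.7 mm and 7.16 degrees, less where a joint would pass 70% of its speed; a pose out of reach is approached as far as the arm can. A call with a gripper value outside its range is refused whole. The fingers move at their own pace and stop on an object; "grip_force" is the grip in N (left out, the last holds). Time passes only in rows, so rows that do not move let the fingers close. It gives the time, the measured TCP pose, the force and the opening at its end, in the units of the state.
- readout.get_obs(): the state, without advancing time (a new reading comes with each control period).
- imaging.snapshot(name): name is "side" or "top" or "wrist"; returns the picture (400x640x3 uint8, red, green, blue); there is no depth.
- imaging.camera_info(name): a dict with "mtx" (3x3 intrinsics, pixels), "origin" and "attitude" of the camera in the world. Camera axes: x right, y up, looking along -z (the intrinsics and any distortion apply to the point x, -y, -z); pixel columns grow to the right and rows downward; lengths in m; the calibration is good to about 2 mm. A picture is of the moment at which its call begins: read the wrist's pose just before it. camera_info takes no time and is no camera call; for the wrist camera it gives the pose at the moment of the call.
- manip.job_done(): hands the job in, once; it reports no verdict.
The state is a dict: "time_s": time; "q": joint angles; "qd": joint speeds; "tau": joint torques, N m; "ee_pos": TCP position; "tool_rot": TCP orientation; "force": force on the tool from outside, world axes, zero at the start; "ft_torque": the same for the moment, N m; "opening": finger opening in m.
Only numpy, scipy, OpenCV 4.12 (cv2) and the standard library are available. Lean on these libraries where they do the work, as an engineer would, in place of code of your own. Each camera call takes 0.05 s, during which the arm holds its last target. There are 200 camera calls.

## Task

The jar mill has finished grinding a glaze; open its wire guard so that the jar can be taken out later. Flip the red keeper up and right over so that it no longer blocks the bolt, draw the bolt fully back out of the guard's eye, then swing the guard up by its handle until it stands fully open by itself. Do not let the guard fall shut, leave the jar lying on its rollers, and do not disturb the things standing around the mill.

Things in the scene. Friction and masses are not known exactly. Their poses are not given: they have to be found in the camera images.
- jar_mill: bench jar mill fixed on the table: grey-green housing 222 mm deep (own x, front to back), 370 wide (own y, to its left seen from the front), deck 100 mm above the table. Origin under its middle, z up. On the deck's front a steel bolt lies along y (brackets 122 mm above the table); behind it a yellow wire guard, 250 wide, hinged along the back, top 140 mm above the table, covers the jar.
- keeper_paddle (a point): middle of the red keeper's round thumb paddle: an upright disc 28 mm across and 10 mm thick along the mill's x, on a foot of the same thickness, so both flat sides are free for fingers. With the keeper down it is 148 mm above the table, 34 mm to the right (mill's -y) of the keeper hinge and 30 mm above it.
- keeper_hinge (a point): middle of the keeper's hinge axis (parallel to the mill's x), 118 mm above the table near the left end of the deck, between two steel lugs 36 mm apart over their outsides and 126 mm above the table. Fixed to the mill.
- keeper (a joint): keeper hinge, rad: 0 = lying down behind the tail of the bolt, so that the bolt can slide 6 mm at most; grows as the paddle goes up and over to the mill's left (+y); stop at 1.95. Weighs 90 g; let go below about 1.1 it falls back down, beyond 1.3 it falls over on to the stop.
- bolt_knob (a point): middle of the black upright knob of the bolt, a round grip 18 mm thick and 32 mm tall (its top 16 mm above this point). With the bolt shut it is 148.5 mm above the table.
- bolt (a joint): bolt slide, m: 0 = shut, through the steel eye of the guard; grows to 0.032 (stop) as the knob moves along the mill's +y (left). It is clear of the eye beyond 0.026. About 2 N of friction.
- guard_handle (a point): middle of the guard's handle: a bar about 13 mm thick with a black 46 mm sleeve, parallel to the mill's y. With the guard shut it is 159 mm above the table, 53 mm above the guard's front edge and 14 mm in front of it; it turns about the guard hinge at 137 mm radius.
- guard_hinge (a point): the point of the guard's hinge axis (parallel to the mill's y) straight behind the handle, 106 mm above the table. Fixed to the mill.
- guard (a joint): guard hinge, rad: 0 = shut, grows as the handle goes up and back, stop at 1.6. 0.45 kg, with a stiff hinge: let go below about 1.0 it falls shut, beyond 1.1 it stays where it is left. While the bolt is shut it lifts by 0.02 at most.
- mill_jar: the white porcelain mill jar, 60 mm thick and 156 mm long with a steel cap, lying loose on the two rollers under the guard; origin in the middle of its axis, own y along it.
- dotted_pot: olive pot with pale dots, 82 mm wide and 70 mm tall, bystander; origin under its middle
- striped_bowl: small bowl with blue-grey stripes, 66 mm wide and 32 mm tall, bystander; origin under its middle
- stick_jar: glass jar of wooden spatulas, 84 x 102 mm and 143 mm tall, bystander; origin under its middle
- slip_jar: small jar of blue underglaze, 52 mm wide and 62 mm tall, bystander standing off the mill's front right corner; origin under its middle
- kidney_rib: wooden kidney rib, 49 x 82 x 8 mm, bystander lying in front of the mill; origin under its middle
Not all that is in view belongs to the job. Several things have the shape of the mill_jar; the one meant has the colours described above.

How it is judged:
On the way, in this order (a step that is already met when the one before it is completed fails the run):
1. the keeper is flipped over, past upright, while the bolt is still shut (value of joint keeper above 1.5 rad and value of joint bolt below 0.012 m), for 0.2 s.
2. the bolt is drawn back clear of the guard's eye while the guard is still shut (value of joint bolt above 0.027 m and value of joint guard below 0.15 rad), for 0.1 s.
3. the guard is swung open (value of joint guard above 1.3 rad), for 0.2 s.
At the end, for the whole second after the job is handed in: The keeper lies over on its far side (past 1.5 rad), the bolt is drawn back by at least 27 mm, the guard stands still by itself at 1.3 rad or more, and the jar rests on its rollers (its axis 83 to 96 mm above the table and within 60 mm of the mill's middle) (value of joint keeper above 1.5 rad and value of joint bolt above 0.027 m and value of joint guard above 1.3 rad and velocity of joint guard between -0.1 and 0.1 rad/s and horizontal distance between mill_jar and jar_mill below 0.06 m and height (world z) of mill_jar between 0.083 and 0.096 m and linear speed of mill_jar below 0.03 m/s); the robot touches nothing.
It fails at once if the guard falls shut (it drops faster than 3.5 rad/s) (velocity of joint guard below -3.5 rad/s).
It fails at once if a bystander is moved by more than 30 mm (distance of any of dotted_pot, striped_bowl, stick_jar, slip_jar, kidney_rib from where it was at the start of the episode above 0.03 m).
It also fails if it takes over 54 s, if anything falls off the work surface, if the arm or the gripper's body presses on something with over 40 N, if the wrist force passes 120 N, or if a joint passes its speed limit or range.

## Working session

There is one attempt and no reset: what is moved stays moved. The work goes in short steps, Python scripts to look and compute and a tool call to move; the robot and the scene stay as the last step left them, time stands still between calls to the robot, and variables do not carry over. Pictures are saved under pics/ and viewed, on a budget of 10 in all, crops included, one or two more only if the job needs it, and the job is handed in when it is done.

Besides the shell and the picture viewer there is one more tool, called after ">>>" as name(argument=value, ...), one argument or row to a line, values as JSON. move_arm: Moves the arm, as the interface text tells. Its arguments: {"type":"object","properties":{"claw":{"type":"array","items":{"type":"number"}},"translation":{"type":"array","items":{"type":"array","items":{"type":"number"}}},"yaw":{"type":"array","items":{"type":"number"}},"grip_force":{"type":"number"}},"required":["claw","translation","yaw"]}

```bash
mkdir -p pics; ls; python3 - <<'E'
from station import readout, imaging, manip
import cv2
o=readout.get_obs();print(o)
for n in("side","top"):
    c=imaging.camera_info(n);print(n,c)
    cv2.imwrite(f"pics/{n}0.png",imaging.snapshot(n)[:,:,::-1])
print(imaging.camera_info("wrist"))
E
```

```text
pics
{'time_s': 0.0, 'q': array([-1.17550989,  0.50830386, -0.23753754,  1.50112267,  0.12572063,
        1.14889283, -0.15479557]), 'qd': array([ 0.00011407,  0.000988  , -0.0011255 ,  0.00084498, -0.00089498,
       -0.00056887, -0.00021547]), 'tau': array([-1.01912625e-03, -6.20591998e+01, -2.18770131e+00, -2.49664539e+01,
        1.24866844e-02,  1.18670322e-02,  1.25745737e-05]), 'ee_pos': array([0.17852517, 0.59844507, 0.23045472]), 'tool_rot': array([-1.01622773e-04,  1.44366833e-01,  9.89523858e-01, -8.61220434e-04]), 'force': array([ 0.07363791, -0.59787908,  0.02297761]), 'ft_torque': array([ 0.0294441 , -0.05353023,  0.04515395]), 'opening': 0.08560380052288026}
side {'mtx': array([[380.9714913 ,   0.        , 314.94137144],
       [  0.        , 380.9714913 , 193.34540435],
       [  0.        ,   0.        ,   1.        ]]), 'origin': array([ 0.43840718, -0.75738082,  0.80028982]), 'attitude': array([ 0.91410407,  0.40352617, -0.01337591, -0.03743621])}
top {'mtx': array([[468.80857697,   0.        , 319.51569953],
       [  0.        , 468.80857697, 198.96806841],
       [  0.        ,   0.        ,   1.        ]]), 'origin': array([ 0.35146324, -0.00476486,  1.75246476]), 'attitude': array([-0.70153735, -0.02572653,  0.02608296,  0.71169037])}
{'mtx': array([[302.07214602,   0.        , 316.04454271],
       [  0.        , 302.07214602, 197.59140584],
       [  0.        ,   0.        ,   1.        ]]), 'origin': array([0.11206418, 0.61847883, 0.37264952]), 'attitude': array([ 0.79446693, -0.10964014, -0.08074224,  0.59184629])}
```

View pics/top0.png

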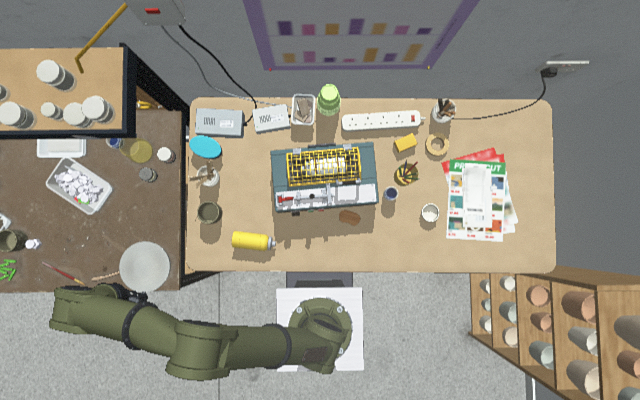

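View pics/side0.png

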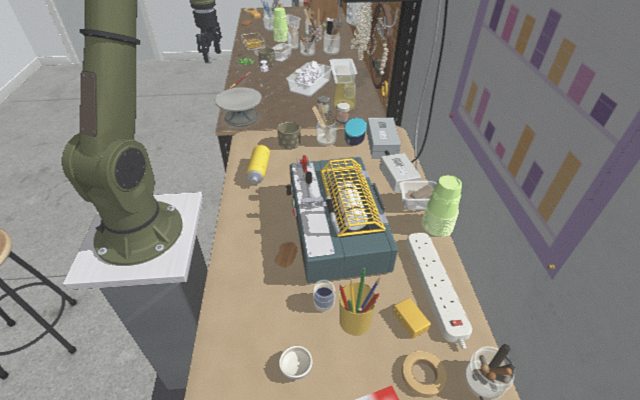

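The top view has the mill at about (324,177), with the red keeper near (284,198) and the yellow guard at (323,167). In the side view the keeper is near (305,160). The look-alikes for the jar are the yellow cylinder lying at (253,240) in the top view and the white jar under the guard at (323,167). The white one fits the description, and it isn't something I need to grasp. I'll enlarge both views.

```bash
python3 - <<'E'
import cv2,numpy as np
a=cv2.imread("pics/top0.png")[138:218,264:384]; b=cv2.imread("pics/side0.png")[145:285,280:400]
A=cv2.resize(a,None,fx=6.5,fy=6.5,interpolation=cv2.INTER_CUBIC)
cv2.imwrite("pics/topc.png",A)
cv2.imwrite("pics/sidec.png",cv2.resize(b,None,fx=4.28,fy=4.28,interpolation=cv2.INTER_CUBIC))
E
```

```text
(no output)
```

View pics/topc.png

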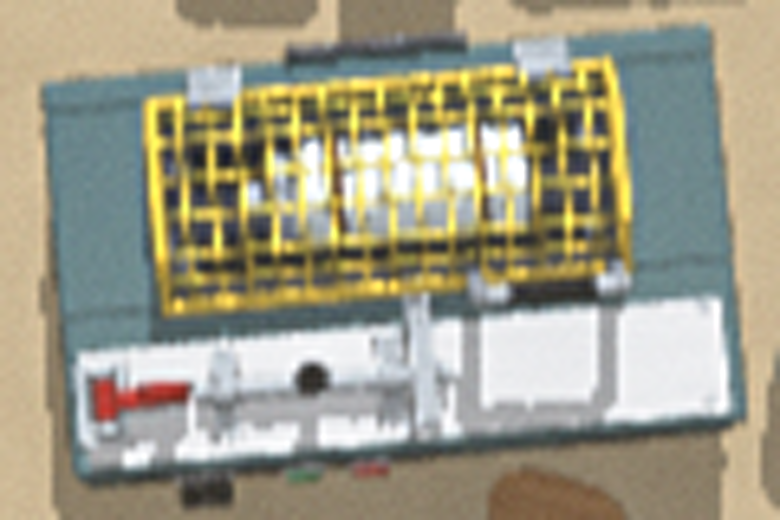

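View pics/sidec.png

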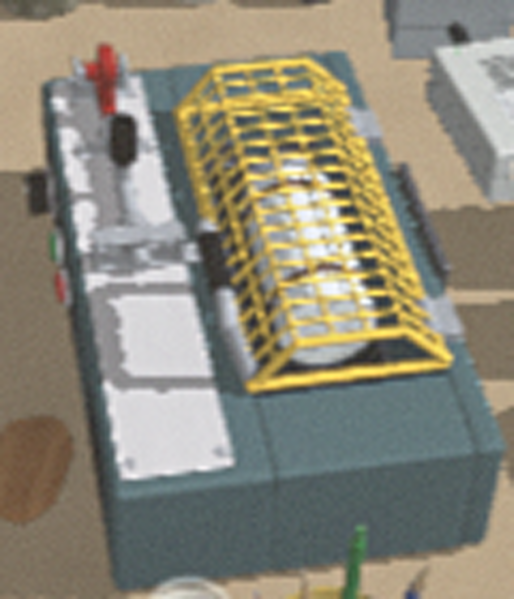

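The top crop shows:
- Deck corners at (45,85), (710,28), (743,420) and (78,480).
- Keeper hinge block at (103,398), with the paddle end at about (180,391).
- Knob at (312,378).
- Handle sleeve at (552,287).

The side crop shows the knob top at (123,125), the paddle at (105,65) and the sleeve at (210,255). The white jar lies under the guard.

```bash
cat >h.py <<'E'
import numpy as np
from station import imaging
from scipy.spatial.transform import Rotation as R
def rot(q): return R.from_quat(np.r_[q[1:],q[0]])
def ray(cam,u,v):
    K=cam["mtx"];d=np.linalg.solve(K,[u,v,1.]);return rot(cam["attitude"]).apply([d[0],-d[1],-d[2]])
def atz(cam,u,v,z):
    d=ray(cam,u,v);o=cam["origin"];return o+d*(z-o[2])/d[2]
def proj(cam,p):
    c=rot(cam["attitude"]).inv().apply(np.asarray(p)-cam["origin"]);h=cam["mtx"]@[c[0],-c[1],-c[2]];return h[:2]/h[2]
def crop(u,v,u0,v0,s): return u0+(u+.5)/s-.5, v0+(v+.5)/s-.5
E
python3 - <<'E'
from h import *
T=imaging.camera_info("top");S=imaging.camera_info("side")
t=lambda u,v,z:atz(T,*crop(u,v,264,138,6.5),z)
c=[t(*p,.1) for p in((45,85),(710,28),(743,420),(78,480))]
for p in c:print(p.round(4))
m=np.mean(c,0); yv=(c[0]-c[1]+c[3]-c[2]);print("centre",m,"yaw",np.arctan2(-yv[0],yv[1]),"w",np.linalg.norm(yv)/2,"d",np.linalg.norm(c[0]-c[3]),np.linalg.norm(c[1]-c[2]))
for n,u,v,z in(("hinge",103,398,.122),("paddleend",186,391,.155),("knob",312,378,.1645),("handle",552,287,.162)):print(n,t(u,v,z).round(4))
s=lambda u,v,z:atz(S,*crop(u,v,280,145,4.283),z)
for n,u,v,z in(("paddle",106,68,.148),("knob",123,140,.1485),("handle",212,255,.159),("cornerR",118,485,.1),("cornerBR",497,450,.1)):print(n,s(u,v,z).round(4))
E
```

```text
[0.6478 0.1656 0.1   ]
[ 0.6741 -0.1994  0.1   ]
[ 0.4584 -0.2125  0.1   ]
[0.431  0.1491 0.1   ]
centre [ 0.55281807 -0.0242951   0.1       ] yaw 0.07389417139754603 w 0.36431118141051166 d 0.2174571393873135 0.2161414142485603
hinge [0.4737 0.1333 0.122 ]
paddleend [0.4743 0.0869 0.155 ]
knob [0.4795 0.0204 0.1645]
handle [ 0.5257 -0.1061  0.162 ]
paddle [0.4726 0.0945 0.148 ]
knob [0.4788 0.0198 0.1485]
handle [ 0.5215 -0.098   0.159 ]
cornerR [ 0.4599 -0.2099  0.1   ]
cornerBR [ 0.6681 -0.2033  0.1   ]
```

Now the first move: fly to above the paddle, then turn the tool's y onto the mill's x (yaw +1.207).

>>> move_arm(
  claw=[135,135,135,135,135,135,135,135,135,135],
  grip_force=30,
  translation=[
    [-21.3,-19.7,-3],
    [-21.3,-19.7,-3],
    [-21.3,-19.7,-3],
    [-21.3,-19.7,-3],
    [-21.3,-19.7,-3],
    [-21.3,-19.7,-3],
    [-21.3,-19.7,-3],
    [-21.3,-19.7,-3],
    [-21.3,-19.7,-3],
    [-21.3,-19.7,-3],
  ],
  yaw=[0,0,0,0,0,0,0,0,0,0],
)

```text
time_s: 0.93
ee_pos: [0.3268, 0.3478, 0.2612]
tool_rot: [-0.0, 0.144, 0.99, -0.0]
force: [0.4, -0.4, 0.3]
opening: 0.04
```

>>> move_arm(
  claw=[135,135,135,135,135,135,135,135,135,135],
  translation=[
    [-21.3,-19.7,0],
    [-21.3,-19.7,0],
    [-21.3,-19.7,0],
    [-21.3,-19.7,0],
    [-21.3,-19.7,0],
    [-21.3,-19.7,0],
    [-21.3,-19.7,0],
    [-21.3,-19.7,0],
    [-21.3,-19.7,0],
    [-21.3,-19.7,0],
  ],
  yaw=[0,0,0,0,0,0,0,0,0,0],
)

```text
time_s: 1.77
ee_pos: [0.4745, 0.0982, 0.2611]
tool_rot: [-0.0, 0.144, 0.99, -0.0]
force: [0.1, 0.5, 0.3]
opening: 0.0404
```

>>> move_arm(
  claw=[135,135,135,135,135,135,135,135,135,135],
  translation=[
    [0,0,0],
    [0,0,0],
    [0,0,0],
    [0,0,0],
    [0,0,0],
    [0,0,0],
    [0,0,0],
    [0,0,0],
    [0,0,0],
    [0,0,0],
  ],
  yaw=[0.121,0.121,0.121,0.121,0.121,0.121,0.121,0.121,0.121,0.118],
)

```text
time_s: 2.6
ee_pos: [0.4739, 0.0996, 0.261]
tool_rot: [-0.0, 0.683, 0.731, -0.0]
force: [-1.0, 0.2, 0.3]
opening: 0.0399
```

```bash
cat >>h.py <<'E'
from station import readout
def tool(target,gap=0,yaw=None):
    o=readout.get_obs();r=rot(o["tool_rot"]);d=r.inv().apply(np.asarray(target)-o["ee_pos"])*1000
    y=r.apply([0,1,0]);h=np.arctan2(y[1],y[0])
    print("t",o["time_s"],"ee",o["ee_pos"].round(4),"yhead",h.round(4),"open",round(o["opening"],4),"F",o["force"].round(1),"d_tool",d.round(1))
E
python3 - <<'E'
from h import *
import cv2
tool([.475,.098,.2])
c=imaging.camera_info("wrist");print(c["origin"],c["attitude"])
im=imaging.snapshot("wrist")[:,:,::-1];cv2.imwrite("pics/w1.png",im)
for p in((.4737,.1333,.118),(.475,.098,.148),(.479,.02,.1485),(.5235,-.102,.159)):print(proj(c,p))
E
```

```text
t 2.6 ee [0.4739 0.0996 0.261 ] yhead 0.068 open 0.0399 F [-1.   0.2  0.3] d_tool [-1.6  1.  61. ]
[0.46840666 0.16806156 0.40310556] [ 0.9901141  -0.13616337 -0.00413941  0.03341364]
[319.4477873  151.62411327]
[318.43477129 196.31308447]
[316.92936032 276.18463481]
[352.26016293 390.47353117]
```

View pics/w1.png

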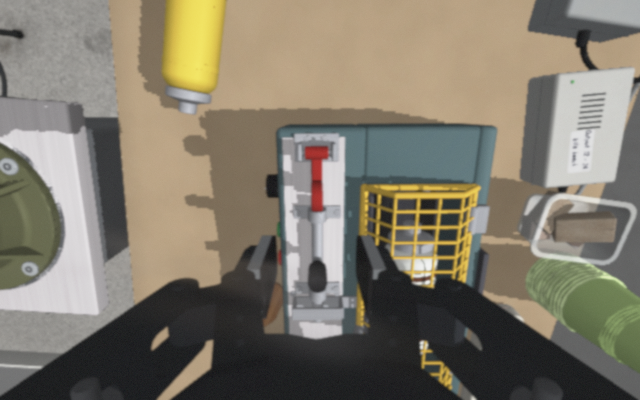

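The wrist view shows the keeper hinge at (318,153), the paddle at about (317,195) and the knob at (317,272). All three match the predictions to about 1 px (about 1 mm). Descending on the paddle.

>>> move_arm(
  claw=[135,135,135,135,135,135,135,135,135,135],
  translation=[
    [-1,0.5,18],
    [0,0,18],
    [0,0,18],
    [0,0,18],
    [0,0,18],
    [0,0,16],
    [0,0,13],
    [0,0,12],
    [0,0,0],
    [0,0,0],
  ],
  yaw=[0,0,0,0,0,0,0,0,0,0],
)

```text
time_s: 3.48
ee_pos: [0.4744, 0.0985, 0.1299]
tool_rot: [-0.0, 0.68, 0.733, -0.001]
force: [0.0, -0.1, 0.6]
opening: 0.04
```

>>> move_arm(
  claw=[170,190,200,210,220,235,235,235,235,235],
  grip_force=20,
  translation=[
    [0,0,0],
    [0,0,0],
    [0,0,0],
    [0,0,0],
    [0,0,0],
    [0,0,0],
    [0,0,0],
    [0,0,0],
    [0,0,0],
    [0,0,0],
  ],
  yaw=[0,0,0,0,0,0,0,0,0,0],
)

```text
time_s: 4.32
ee_pos: [0.4745, 0.0986, 0.1307]
tool_rot: [-0.0, 0.68, 0.733, -0.0]
force: [-2.4, -0.9, 6.4]
opening: 0.0097
```

```bash
python3 - <<'E'
from h import *
tool([.475,.098,.13])
prev=np.array([-34,30.]);
for t in np.arange(.15,1.66,.15):
    f=np.arctan2(30,34)+t;p=45.34*np.array([-np.cos(f),np.sin(f)]);print(round(t,2),p.round(1),(p-prev).round(1));prev=p
E
```

```text
t 4.3167 ee [0.4745 0.0986 0.1307] yhead 0.0741 open 0.0097 F [-2.4 -0.9  6.4] d_tool [-0.7  0.4  0.7]
0.15 [-29.1  34.7] [4.9 4.7]
0.3 [-23.6  38.7] [5.5 4. ]
0.45 [-17.6  41.8] [6.  3.1]
0.6 [-11.1  44. ] [6.4 2.2]
0.75 [-4.4 45.1] [6.7 1.2]
0.9 [ 2.4 45.3] [6.8 0.2]
1.05 [ 9.1 44.4] [ 6.7 -0.9]
1.2 [15.6 42.6] [ 6.5 -1.9]
1.35 [21.8 39.7] [ 6.2 -2.8]
1.5 [27.5 36. ] [ 5.7 -3.7]
1.65 [32.6 31.5] [ 5.1 -4.5]
```

Gripped at 9.7 mm. Following the arc: tool x is the mill's +y.

>>> move_arm(
  claw=[235,235,235,235,235,235,235,235,235,235],
  translation=[
    [4.9,0,-4.7],
    [5.5,0,-4],
    [6,0,-3.1],
    [6.4,0,-2.2],
    [6.7,0,-1.2],
    [6.8,0,-0.2],
    [6.7,0,0.9],
    [6.5,0,1.9],
    [6.2,0,2.8],
    [5.7,0,3.7],
  ],
  yaw=[0,0,0,0,0,0,0,0,0,0],
)

```text
time_s: 5.15
ee_pos: [0.4698, 0.1611, 0.137]
tool_rot: [-0.0, 0.68, 0.733, 0.0]
force: [-3.6, -2.8, 5.5]
opening: 0.0093
```

>>> move_arm(
  claw=[235,235,235,235],
  translation=[
    [5.1,0,4.5],
    [2,0,2.5],
    [0,0,0],
    [0,0,0],
  ],
  yaw=[0,0,0,0],
)

```text
time_s: 5.48
ee_pos: [0.4692, 0.1692, 0.1297]
tool_rot: [-0.001, 0.68, 0.733, 0.001]
force: [-3.2, 3.6, 3.8]
opening: 0.0092
```

>>> move_arm(
  claw=[210,180,150,150,150,150,150,150,150,150],
  translation=[
    [0,0,0],
    [0,0,0],
    [0,0,0],
    [0,0,0],
    [0,0,0],
    [0,0,-15],
    [0,0,-20],
    [0,0,-20],
    [0,0,-20],
    [0,0,-20],
  ],
  yaw=[0,0,0,0,0,0,0,0,0,0],
)

```text
time_s: 6.32
ee_pos: [0.4697, 0.1667, 0.2253]
tool_rot: [0.0, 0.681, 0.733, -0.0]
force: [1.0, 0.3, -0.8]
opening: 0.0348
```

```bash
python3 - <<'E'
from h import *
import cv2
tool([.479,.02,.2])
im=imaging.snapshot("wrist")[:,:,::-1]
c=imaging.camera_info("wrist")
for p in((.4737,.1333,.118),(.475,.098,.148),(.479,.02,.1485),(.471,.174,.138)):print(proj(c,p))
s=imaging.snapshot("side")[145:245,260:380,::-1]
cv2.imwrite("pics/a2.png",np.hstack([cv2.resize(im[60:340,220:440],None,fx=1.79,fy=1.79),cv2.resize(s,None,fx=3.33,fy=5.01)[:501]]))
E
```

```text
t 6.3167 ee [0.4697 0.1667 0.2253] yhead 0.0735 open 0.0348 F [ 1.   0.3 -0.8] d_tool [-147.    -1.5   25.3]
[316.2422334 231.8537231]
[314.93063299 284.90069219]
[313.16580975 361.90423008]
[316.72418651 193.65465214]
```

View pics/a2.png

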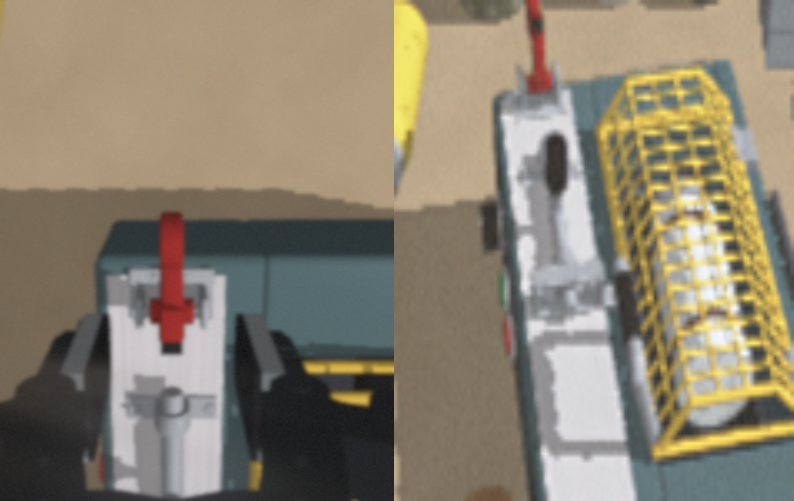

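Left half: the keeper lies over, with the paddle at (172,230). Right half: the same at (538,30), and the knob (555,165) hasn't moved. Next is the knob.

>>> move_arm(
  claw=[140,140,140,140,140,140,140,140,140,140],
  translation=[
    [-24.5,0,0],
    [-24.5,0,0],
    [-24.5,-1,0],
    [-24.5,0,0],
    [-24.5,0,0],
    [-24.5,0,0],
    [0,0,15],
    [0,0,15],
    [0,0,15],
    [0,0,15],
  ],
  yaw=[0,0,0,0,0,0,0,0,0,0],
)

```text
time_s: 7.25
ee_pos: [0.4793, 0.0199, 0.1632]
tool_rot: [-0.0, 0.681, 0.732, -0.0]
force: [0.5, 0.4, -0.3]
opening: 0.0383
```

>>> move_arm(
  claw=[140,140,140,150,165,180,195,210,220,220],
  grip_force=30,
  translation=[
    [0,0,15],
    [0,0,14],
    [0,0,0],
    [0,0,0],
    [0,0,0],
    [0,0,0],
    [0,0,0],
    [0,0,0],
    [0,0,0],
    [0,0,0],
  ],
  yaw=[0,0,0,0,0,0,0,0,0,0],
)

```text
time_s: 8.08
ee_pos: [0.4803, 0.0203, 0.1361]
tool_rot: [0.001, 0.68, 0.733, 0.001]
force: [-0.4, -0.2, 6.0]
opening: 0.0169
```

Gripped the knob at 16.9 mm. Drawing the bolt about 34 mm along +x of the tool.

>>> move_arm(
  claw=[220,220,220,220,220,220,220,220,220,220],
  translation=[
    [4,0,0],
    [4,0,0],
    [4,0,0],
    [4,0,0],
    [4,0,0],
    [4,0,0],
    [4,0,0],
    [4,0,0],
    [2,0,0],
    [0,0,0],
  ],
  yaw=[0,0,0,0,0,0,0,0,0,0],
)

```text
time_s: 8.92
ee_pos: [0.4781, 0.0503, 0.1361]
tool_rot: [0.002, 0.682, 0.732, -0.001]
force: [1.3, -12.4, 5.3]
opening: 0.0166
```

>>> move_arm(
  claw=[220,220,200,180,150,140,140,140,140,140],
  translation=[
    [0,0,0],
    [0,0,0],
    [0,0,0],
    [0,0,0],
    [0,0,0],
    [0,0,0],
    [0,0,-15],
    [0,0,-25],
    [0,0,-25],
    [0,0,-10],
  ],
  yaw=[0,0,0,0,0,0,0,0,0,0],
)

```text
time_s: 9.75
ee_pos: [0.478, 0.0546, 0.213]
tool_rot: [0.001, 0.68, 0.733, 0.001]
force: [0.1, -0.2, -0.4]
opening: 0.0384
```

```bash
python3 - <<'E'
from h import *
import cv2
tool([.5235,-.102,.21])
t=imaging.snapshot("top")[138:218,264:384,::-1]
s=imaging.snapshot("side")[145:245,260:380,::-1]
cv2.imwrite("pics/a3.png",np.vstack([cv2.resize(t,None,fx=4,fy=4,interpolation=2)[:270],cv2.resize(s,None,fx=4,fy=3.2,interpolation=2)]))
T=imaging.camera_info("top");S=imaging.camera_info("side")
for d in(0,.027,.032):
    p=np.array([.479-.074*d,.02+d,.1485]);print(d,(proj(S,p)-[260,145])*[4,3.2]+[0,270],(proj(T,p)-[264,138])*4)
E
```

```text
t 9.75 ee [0.478  0.0546 0.213 ] yhead 0.0744 open 0.0384 F [ 0.1 -0.2 -0.4] d_tool [-159.5   33.7    3. ]
0 [193.65409346 373.16652159] [191.10881994 232.93938559]
0.027 [188.06544312 352.91133337] [159.67063667 235.71159441]
0.032 [187.05389186 349.24512416] [153.84800422 236.22503226]
```

View pics/a3.png

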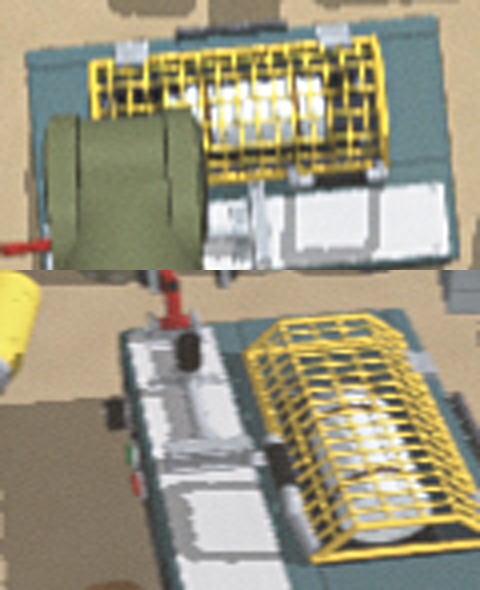

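The side view has the knob at (188,351), where the 0.03 m prediction puts it. The 12 N reaction also fits the stop, so the bolt is out. Before gripping the handle I'll look straight down on it.

>>> move_arm(
  claw=[140,140,140,140,140,140,140,140,140,140],
  translation=[
    [-24,3,-5],
    [-24,3,-5],
    [-24,3,-5],
    [-24,3,-5],
    [-24,3,-5],
    [-24,3,-5],
    [-24,3,0],
    [-24,3,0],
    [-24,3,0],
    [-21,0,0],
  ],
  yaw=[0,0,0,0,0,0,0,0,0,0],
)

```text
time_s: 10.68
ee_pos: [0.5215, -0.1812, 0.2388]
tool_rot: [-0.001, 0.68, 0.733, -0.0]
force: [-0.3, -0.5, 0.3]
opening: 0.0389
```

```bash
python3 - <<'E'
from h import *
import cv2
tool([.5235,-.102,.21])
c=imaging.camera_info("wrist");im=imaging.snapshot("wrist")[:,:,::-1]
cv2.imwrite("pics/w4.png",cv2.resize(im[100:340,220:460],None,fx=2.5,fy=2.5,interpolation=2))
p=proj(c,(.5235,-.102,.159));print(p,(p-[220,100])*2.5)
for s in [(0.01,0,0),(0,.01,0)]:print((proj(c,np.add((.5235,-.102,.159),s))-p)*2.5)
E
```

```text
t 10.6833 ee [ 0.5215 -0.1812  0.2388] yhead 0.0742 open 0.0389 F [-0.3 -0.5  0.3] d_tool [78.8  7.9 28.8]
[328.9397385   97.94216121] [272.34934624  -5.14459698]
[35.63979761  2.75927993]
[  3.07819949 -38.03447963]
```

View pics/w4.png

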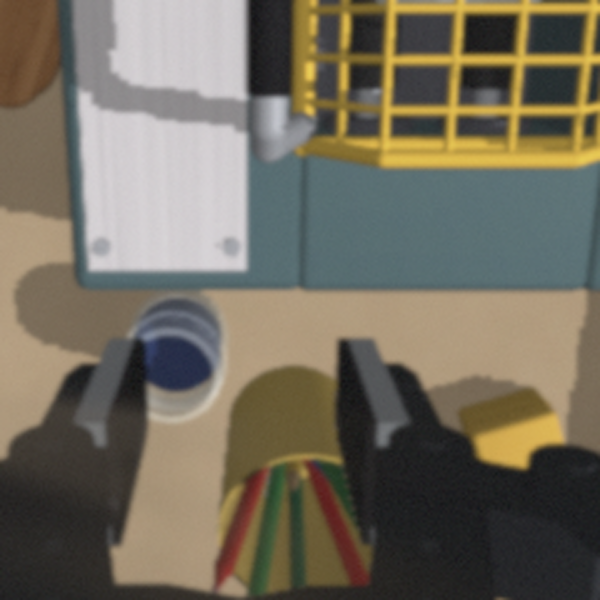

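The sleeve's centre column is at 271 (predicted 272), and its right end is at row 98, so the handle's middle is at about (0.5235, -0.105). Moving over it, descending and gripping.

>>> move_arm(
  claw=[140,140,140,140,140,140,140,140,140,140],
  translation=[
    [19,2,0],
    [19,2,0],
    [19,2,0],
    [19,1.7,0],
    [0,0,0],
    [0,0,16],
    [0,0,16],
    [0,0,16],
    [0,0,16],
    [0,0,16],
  ],
  yaw=[0,0,0,0,0,0,0,0,0,0],
)

```text
time_s: 11.57
ee_pos: [0.5229, -0.1038, 0.1586]
tool_rot: [-0.001, 0.68, 0.733, -0.001]
force: [-0.6, 0.1, 0.0]
opening: 0.0387
```

>>> move_arm(
  claw=[140,140,155,170,185,200,215,230,230,230],
  grip_force=30,
  translation=[
    [0,0,16],
    [0,0,0],
    [0,0,0],
    [0,0,0],
    [0,0,0],
    [0,0,0],
    [0,0,0],
    [0,0,0],
    [0,0,0],
    [0,0,0],
  ],
  yaw=[0,0,0,0,0,0,0,0,0,0],
)

```text
time_s: 12.4
ee_pos: [0.5238, -0.1039, 0.1451]
tool_rot: [0.0, 0.68, 0.733, 0.0]
force: [-1.9, -0.4, 6.2]
opening: 0.0126
```

```bash
python3 - <<'E'
from h import *
tool([.5235,-.105,.14])
prev=None
for t in np.linspace(0,1.45,21):
    f=np.arctan2(53,126.3)+t;p=137*np.array([-np.cos(f),np.sin(f)])
    if prev is not None: print(round(t,3),"tool y,z",((p-prev)*[1,-1]).round(1))
    prev=p
E
```

```text
t 12.4 ee [ 0.5238 -0.1039  0.1451] yhead 0.0739 open 0.0126 F [-1.9 -0.4  6.2] d_tool [-1.1 -0.3  5.1]
0.072 tool y,z [ 4.2 -9. ]
0.145 tool y,z [ 4.8 -8.7]
0.217 tool y,z [ 5.4 -8.3]
0.29 tool y,z [ 6.  -7.9]
0.362 tool y,z [ 6.6 -7.4]
0.435 tool y,z [ 7.1 -6.9]
0.507 tool y,z [ 7.6 -6.4]
0.58 tool y,z [ 8.  -5.8]
0.652 tool y,z [ 8.4 -5.3]
0.725 tool y,z [ 8.8 -4.6]
0.798 tool y,z [ 9.1 -4. ]
0.87 tool y,z [ 9.4 -3.3]
0.942 tool y,z [ 9.6 -2.6]
1.015 tool y,z [ 9.7 -1.9]
1.088 tool y,z [ 9.9 -1.2]
1.16 tool y,z [ 9.9 -0.5]
1.232 tool y,z [9.9 0.2]
1.305 tool y,z [9.9 0.9]
1.378 tool y,z [9.8 1.7]
1.45 tool y,z [9.6 2.4]
```

>>> move_arm(
  claw=[230,230,230,230,230,230,230,230,230,230],
  grip_force=50,
  translation=[
    [0,0,0],
    [0,4.2,-9],
    [0,4.8,-8.7],
    [0,5.4,-8.3],
    [0,6,-7.9],
    [0,6.6,-7.4],
    [0,7.1,-6.9],
    [0,7.6,-6.4],
    [0,8,-5.8],
    [0,0,0],
  ],
  yaw=[0,0,0,0,0,0,0,0,0,0],
)

```text
time_s: 13.23
ee_pos: [0.5692, -0.1006, 0.2059]
tool_rot: [-0.003, 0.681, 0.732, -0.003]
force: [-17.5, 0.8, 18.8]
opening: 0.0116
```

The 25 N on the tool points radially outward, so my path runs slightly inside the arc. I'll move outward a few mm as I continue.

>>> move_arm(
  claw=[230,230,230,230,230],
  translation=[
    [0,-2,-3],
    [0,7.4,-5.8],
    [0,8,-5.5],
    [0,9,-4],
    [0,0,0],
  ],
  yaw=[0,0,0,0,0],
)

```text
time_s: 13.65
ee_pos: [0.5958, -0.0985, 0.2228]
tool_rot: [-0.0, 0.68, 0.733, -0.001]
force: [-2.5, -1.1, -0.8]
opening: 0.0115
```

>>> move_arm(
  claw=[230,230,230,230,230,230,230],
  translation=[
    [0,9.4,-3.5],
    [0,9.6,-2.8],
    [0,9.7,-2],
    [0,9.9,-1.2],
    [0,9.9,-0.5],
    [0,0,0],
    [0,0,0],
  ],
  yaw=[0,0,0,0,0,0,0],
)

```text
time_s: 14.23
ee_pos: [0.6447, -0.0949, 0.2344]
tool_rot: [0.001, 0.68, 0.733, 0.001]
force: [-1.6, -0.2, 6.8]
opening: 0.0112
```

>>> move_arm(
  claw=[230,230,230,230,230,230,230],
  translation=[
    [0,9.9,0.3],
    [0,9.9,1],
    [0,9.8,1.7],
    [0,9.6,2.4],
    [0,3,1],
    [0,0,0],
    [0,0,0],
  ],
  yaw=[0,0,0,0,0,0,0],
)

```text
time_s: 14.82
ee_pos: [0.6866, -0.0918, 0.2273]
tool_rot: [0.001, 0.68, 0.733, 0.001]
force: [0.7, -0.3, 4.2]
opening: 0.0116
```

```bash
python3 - <<'E'
from h import *
import cv2
tool([.69,-.09,.25])
s=imaging.snapshot("side")[100:290,250:450,::-1]
cv2.imwrite("pics/a5.png",cv2.resize(s,None,fx=3.1,fy=3.1,interpolation=2))
S=imaging.camera_info("side")
H=np.array([.5235,-.105])+.1263*np.array([.997,.074])
for t in(1.2,1.4,1.5):
    f=.397+t;p=np.r_[H-.137*np.cos(f)*np.array([.997,.074]),.106+.137*np.sin(f)];print(t,p.round(3),(proj(S,p)-[250,100])*3.1)
E
```

```text
t 14.8167 ee [ 0.6866 -0.0918  0.2273] yhead 0.0742 open 0.0116 F [ 0.7 -0.3  4.2] d_tool [  1.5   3.6 -22.7]
1.2 [ 0.653 -0.095  0.243] [423.56018903 228.37289928]
1.4 [ 0.68  -0.093  0.24 ] [458.22141704 228.24947808]
1.5 [ 0.693 -0.092  0.236] [474.48612874 230.32148177]
```

View pics/a5.png

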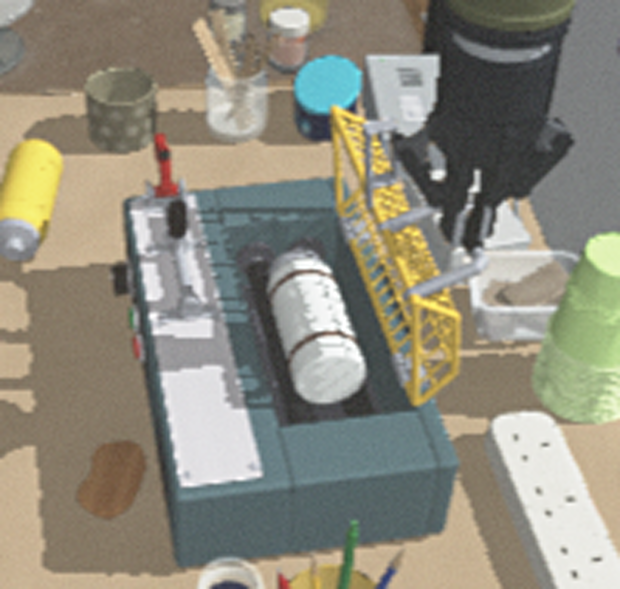

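The guard stands at about 1.45, the jar is on its rollers, and the bolt knob and keeper are still over. I'll nudge it slightly further, then release and rise.

>>> move_arm(
  claw=[230,230,230,200,175,155,145,145,145,145],
  translation=[
    [0,5,1.8],
    [0,0,0],
    [0,0,0],
    [0,0,0],
    [0,0,0],
    [0,0,0],
    [0,0,0],
    [0,0,0],
    [0,0,-5],
    [0,0,-10],
  ],
  yaw=[0,0,0,0,0,0,0,0,0,0],
)

```text
time_s: 15.7
ee_pos: [0.6903, -0.0912, 0.2391]
tool_rot: [-0.001, 0.68, 0.733, -0.001]
force: [0.9, -0.5, -0.6]
opening: 0.0369
```

>>> move_arm(
  claw=[145,145,145,145,145,145,145,145,145,145],
  translation=[
    [0,0,-15],
    [0,0,-20],
    [0,0,-20],
    [0,0,-20],
    [0,0,-20],
    [0,0,0],
    [0,0,0],
    [0,0,0],
    [0,0,0],
    [0,0,0],
  ],
  yaw=[0,0,0,0,0,0,0,0,0,0],
)

```text
time_s: 16.53
ee_pos: [0.6906, -0.0912, 0.3338]
tool_rot: [-0.001, 0.68, 0.733, -0.001]
force: [-0.1, -1.0, 0.3]
opening: 0.0368
```

```bash
python3 - <<'E'
from h import *
import cv2
tool([.69,-.09,.25])
s=imaging.snapshot("side")[100:290,250:450,::-1]
cv2.imwrite("pics/a6.png",cv2.resize(s,None,fx=3.1,fy=3.1,interpolation=2))
E
```

```text
t 16.5333 ee [ 0.6906 -0.0912  0.3338] yhead 0.074 open 0.0368 F [-0.1 -1.   0.3] d_tool [ 1.2 -0.4 83.8]
```

View pics/a6.png

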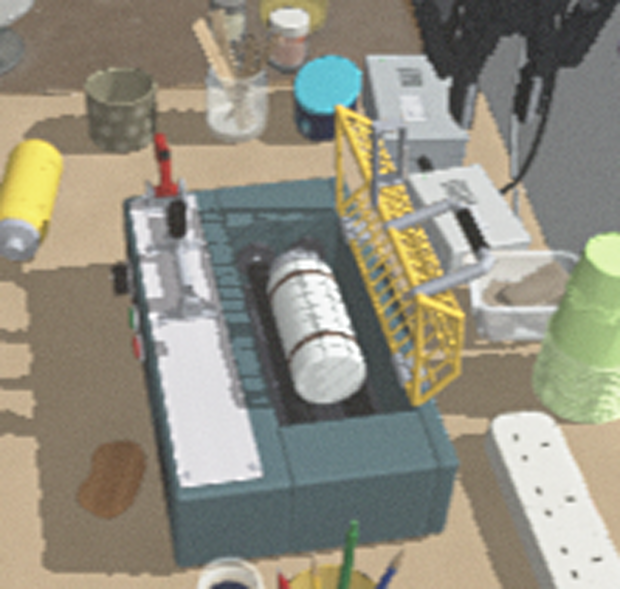

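The guard stands free with its handle at (470,228), which is about 1.47 rad. The knob at (177,217) corresponds to a bolt travel of about 31 mm, the keeper is over, the jar is on its rollers and the gripper is clear. Handing in.

```bash
python3 -c "
from station import manip; print(manip.job_done())"
```

```text
the job is handed in; nothing more can be done
None
```

The guard is open and the job is handed in, at about 16.5 s on the robot's clock. I flipped the keeper over, drew the bolt back to its stop, swung the guard up by its handle and let go.

**Last checks:** these come from the final side picture and the force readings, because the joint values can't be read directly.
- **Guard:** it stands by itself at about 1.47 rad.
- **Bolt:** drawn back about 31 mm.
- **Keeper:** lies over on its far side.
- **Jar:** rests on its rollers.
- **Bystanders:** none looks moved in the part of the scene that picture covers. The striped bowl was outside it, and the slip jar was only partly in view.
- **Robot:** the tool is about 95 mm above where it let go, with a force reading near zero.

**Disagreements:**
- The side and top cameras put the handle up to 8 mm apart along its length. A wrist picture settled it, in favour of the top view.
- My planned arc for the guard ran a few mm too close to the hinge, which put about 25 N on the tool partway up. I corrected it during the swing.

I viewed 10 pictures.

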